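# Call the technician and point out the open bottle and its cap

### The job

One of the four amber bottles in the grey tray has been left open: call the technician by pressing the bench call button gently right down and letting it come up again, then point out the open bottle by holding the fingertips straight down over the middle of its mouth, about 2 cm above it, for two seconds. Then point in the same way at its screw cap, which lies loose on the bench, and finish there, still pointing at it. Only the call button and its box may be touched: the bottles, the cap and everything else stay untouched where they are.

Things in the scene. Friction and masses are not known exactly. Their poses are not given: they have to be found in the camera images.
- call_box: grey desk box of the call button, fixed to the bench, 70 x 85 mm, 25 mm high, with rounded edges; origin at the middle of its underside, z up. The round white push button (36 mm across, in a low black collar 52 mm across) sits on the middle of its top
- call_top (a point): middle of the top face of the white push button, about 47 mm above the bench; it is pressed straight down
- call (a joint): travel of the push button in m: 0 is up (at rest), 0.006 is right down. A spring brings it back up; it begins to move at about 1.5 N and is right down at 5 N
- tray: grey plastic spill tray fixed to the bench, 110 x 330 mm, 20 mm high, floor and walls 4 mm thick; origin at the middle of its underside, its y axis along the row of bottles, which stand 80 mm apart on its floor
- mouth (a point): centre of the open mouth, at the rim, of the open bottle: an amber glass bottle of 44 mm diameter and 78 mm height whose bare neck (21 mm across) has no cap. It stands in any of the four places of the tray; z up
- open_bottle: the same open bottle; origin at the middle of its underside, z up
- cap_top (a point): middle of the top of the loose blue screw cap, 25 mm across and 13 mm high, which lies open side down on the bench, in front of the tray, not in it; z up
- cap: the same loose cap; origin at the middle of its underside, z up
- closed_0: closed amber bottle with a blue screw cap, 44 mm diameter, 82 mm high; origin at the middle of its underside, z up
- closed_1: a second closed bottle, just the same
- closed_2: a third closed bottle, just the same
- dish: white petri dish fixed to the bench, 60 mm across, 14 mm high; origin at the middle of its underside
- bung: brown rubber stopper standing on the bench, 31 mm across, 28 mm high; origin at the middle of its underside
- tape: roll of tape lying flat on the bench, 86 mm across, 19 mm high; origin at the middle of its underside
There are look-alikes about, which are no part of the job. What is shaped like the closed_0 but black is not meant. What is shaped like the call_box but yellow is not meant.

How it is judged (in metres and radians):
On the way, in this order (a step that is already met when the one before it is completed fails the run):
1. the call button is pressed right down (value of joint call above 0.0045 m), for 0.05 s.
2. with the button up again, the fingertips dwell for 1.5 s just above the mouth of the open bottle (horizontal distance between the grasp point and mouth below 0.018 m and z of the grasp point in the frame of mouth between 0.018 and 0.07 m and value of joint call below 0.0015 m), for 1.5 s.
3. the fingertips come to point at the loose cap, just above it (horizontal distance between the grasp point and cap_top below 0.018 m and z of the grasp point in the frame of cap_top between 0.018 and 0.07 m and value of joint call below 0.0015 m), for 0.3 s.
At the end, for the whole second after the job is handed in: The tool is still over the cap: grasp point (19 mm behind the tips) within 18 mm of its axis, 18 to 70 mm above its top (the same held for 1.5 s over the mouth). Button up (under 1.5 mm); loose things within 6 mm of their start; bottles and cap upright, at rest (all of step 3 and distance of each of closed_0, closed_1, closed_2, open_bottle, cap, bung, tape from where it was at the start of the episode below 0.006 m and angle between each of closed_0, closed_1, closed_2, open_bottle, cap's own z axis and vertical below 0.1 rad and linear speed of each of cap, open_bottle below 0.02 m/s); the robot touches nothing.
It fails at once if the robot touches anything other than the call button and its box ((contact force between the arm and anything else above 0.5 N and contact force between the arm and call_box below 0.05 N) or (contact force between the fingers and anything else above 0.5 N and contact force between the fingers and call_box below 0.05 N)).
It fails at once if a bottle, the cap or another loose thing is moved by more than 10 mm (distance of any of closed_0, closed_1, closed_2, open_bottle, cap, bung, tape from where it was at the start of the episode above 0.01 m).
It fails at once if the call button or its box is pressed with more than 30 N (contact force between anything else and call_box above 30 N).
It also fails if it takes over 48 s, if anything falls off the work surface, if the arm or the gripper's body presses on something with over 40 N, if the wrist force passes 120 N, or if a joint passes its speed limit or range.

### The arm

A 6-joint arm with a two-finger parallel gripper is mounted at the origin on a cart in front of the work surface, level with it; the furniture and walls round the work are solid. World frame = base frame: x ahead of the robot, y to its left, z up, the work surface at z = 0. Lengths are in m, angles in degrees, forces in N, time in s.
With the tool pointing down it reaches from about 0.35 to 0.975 m from the base axis. Payload 7.1 kg.
Tool frame: the origin (TCP) lies midway between the tips of the shut fingers; the grasp point (between the pads) lies 19 mm behind it; z points along the fingers, y is the direction in which the jaws open and shut (so a half turn about z gives the same grasp; the last joint's range is limited). The gripper opens to 88 mm and grips with 3 to 60 N. Pads are 20 mm wide; open, the fingers measure 115 mm over their backs; the gripper's body (75 mm by 178 mm) begins 61 mm behind the grasp point.
Start: joints at [-76.031, 24.242, 93.386, -0, 62.372, -1.089], TCP at [0.162, -0.604, 0.223] pointing down, gripper open.
Joint ranges: [-172.04, 172.04], [-51.8, 120.97], [4.93, 147.93], [-75.15, 255.16], [6.16, 154.13], [-145.62, 145.62]. Speed limits (degrees/s): [136.94, 136.94, 172.46, 180, 180, 180].

### API

Orientations are given as [roll, pitch, yaw] about the fixed x, y, z axes, in that order (R = Rz(yaw) Ry(pitch) Rx(roll)).
In Python, from workcell import bot gives the robot as it stands. Calls block until the motion is done:
- bot.reach(position, orientation): joint-space move of the TCP to a pose.
- bot.line_to(position, vel=0.15, rotation=None): straight line of the TCP; rotation=None keeps the orientation; vel is the mean speed in m/s.
- bot.move_joints(angles): joint-space move.
- bot.command_gripper(opening): finger opening in m; the grip force is fixed at half the most; returns when the fingers have stopped.
- bot.dwell(seconds).
- bot.inverse_kinematics(position, orientation): joint angles nearest the present ones, or None.
- bot.get_obs(): the state.
- bot.grab_frame(name): name is "side" or "top"; returns a dict with "pixels" (420x560x3 uint8, blue, green, red), "K" (3x3 intrinsics, pixels), "R" (3x3) and "t" (3): a world point X has camera coordinates R X + t. Camera axes: x right, y down, z forward; pixel columns grow to the right and rows downward; lengths in m; the calibration is good to about 2 mm. A picture is of the moment at which its call begins. There is no depth.
A pose or a line that the arm cannot do raises bot.PlanningError and nothing moves.
- bot.job_done(): hands the job in, once; it reports no verdict.
The state is a dict: "t": time; "joint_pos": joint angles; "dq": joint speeds; "tau": joint torques, N m; "ee_pos": TCP position; "ee_rot": TCP orientation; "ft_force": force on the tool from outside, world axes, zero at the start; "ft_torque": the same for the moment, N m; "grip_width": finger opening in m.
Only numpy, scipy, OpenCV 4.12 (cv2) and the standard library are available. Lean on these libraries where they do the work, as an engineer would, in place of code of your own. Each camera call takes 0.05 s, during which the arm holds its last target.

## Working session

There is one attempt and no reset: what is moved stays moved. The work goes in short steps, each a Python script; the robot and the scene stay as the last script left them, time stands still between calls to the robot, and variables do not carry over. Pictures are saved under pics/ and viewed, and the job is handed in when it is done.

```bash
mkdir -p pics; python3 - <<'E'
from workcell import bot
import cv2,pickle
for n in ("side","top"):
    f=bot.grab_frame(n); pickle.dump(f,open(f"{n}0.pkl","wb")); cv2.imwrite(f"pics/{n}0.png",f["pixels"]); print(n,f["K"],f["R"],f["t"])
o=bot.get_obs();print(o)
E
```

```text
side [[537.04044887   0.         273.71885391]
 [  0.         537.04044887 206.55984323]
 [  0.           0.           1.        ]] [[ 0.99660936 -0.08005539  0.01899773]
 [-0.03142791 -0.58377501 -0.81130699]
 [ 0.0760399   0.80795908 -0.58431161]] [-0.49580124  0.05234161  1.13805251]
top [[457.66780078   0.         283.67605136]
 [  0.         457.66780078 205.18308497]
 [  0.           0.           1.        ]] [[ 0.02227258 -0.99899954  0.03877955]
 [-0.98418877 -0.02872696 -0.17477767]
 [ 0.17571683 -0.03427364 -0.98384395]] [-0.08464535  0.51197942  1.063927  ]
{'t': 0.1, 'joint_pos': array([-7.60316114e+01,  2.42784057e+01,  9.34252943e+01,  6.46541615e-04,
        6.23737521e+01, -1.08992830e+00]), 'dq': array([ 0.07686398, -0.18610431, -0.12689361, -0.05764883,  0.00445165,
       -0.01743412]), 'tau': array([ 4.90771126e-04, -5.45615709e+01, -2.74324626e+01,  6.45667990e-02,
        1.89118646e-02, -3.60047181e-05]), 'ee_pos': array([ 0.16227161, -0.60305765,  0.22200945]), 'ee_rot': array([-1.79922573e+02, -2.04558904e-03,  1.50580153e+01]), 'ft_force': array([-0.29717237, -0.70098023, -0.10856354]), 'ft_torque': array([0.01031494, 0.0357295 , 0.01328138]), 'grip_width': 0.0879631237846488}
```

View pics/side0.png

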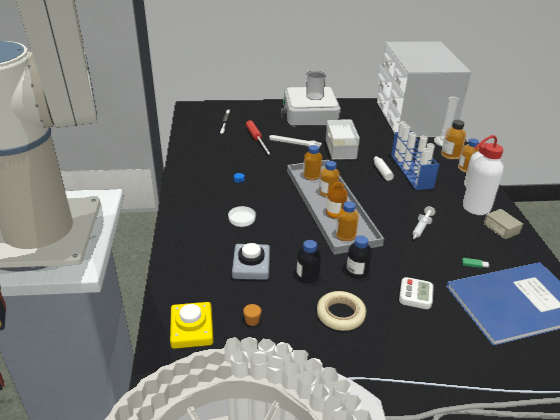

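View pics/top0.png

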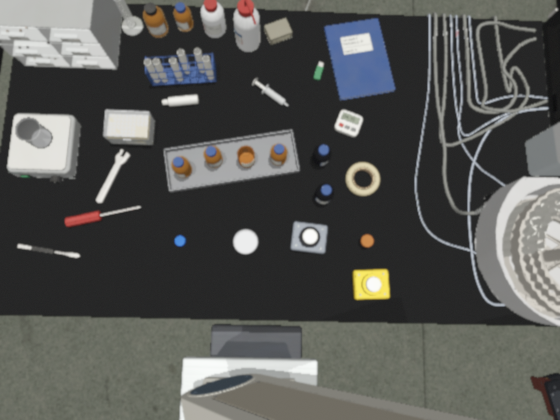

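The side view shows the tray with four amber bottles. The one at about side (337,203) / top (247,156) has no blue cap. The grey call box is at side (251,258) / top (310,237), with a yellow look-alike at top (372,285). The loose blue cap is at side (239,178) / top (180,241). I'll enlarge these.

```bash
python3 - <<'E'
import cv2,numpy as np
s=cv2.imread("pics/side0.png");t=cv2.imread("pics/top0.png")
def c(i,x,y,w,h,k):return cv2.resize(i[y:y+h,x:x+w],None,fx=k,fy=k,interpolation=cv2.INTER_CUBIC)
cv2.imwrite("pics/c_side.png",c(s,225,145,160,140,5)[:600*1+100][:600] if 0 else c(s,225,145,160,140,4))
cv2.imwrite("pics/c_top.png",c(t,160,125,180,140,4))
cv2.imwrite("pics/c4.png",np.vstack([np.hstack([c(s,227,235,48,36,8),c(s,227,160,48,36,8)]),np.hstack([c(t,286,219,48,36,8),c(t,156,223,48,36,8)])]))
cv2.imwrite("pics/c5.png",np.hstack([c(s,315,175,48,48,8),c(t,222,132,48,48,8)]))
E
```

```text
(no output)
```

View pics/c_top.png

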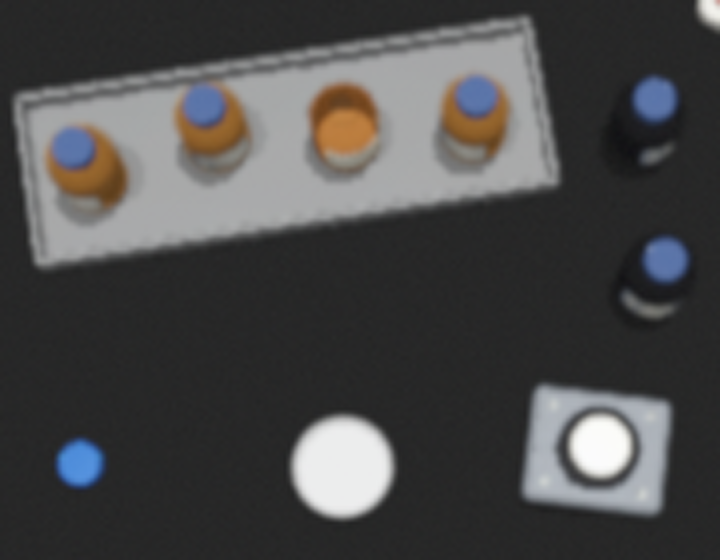

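View pics/c4.png

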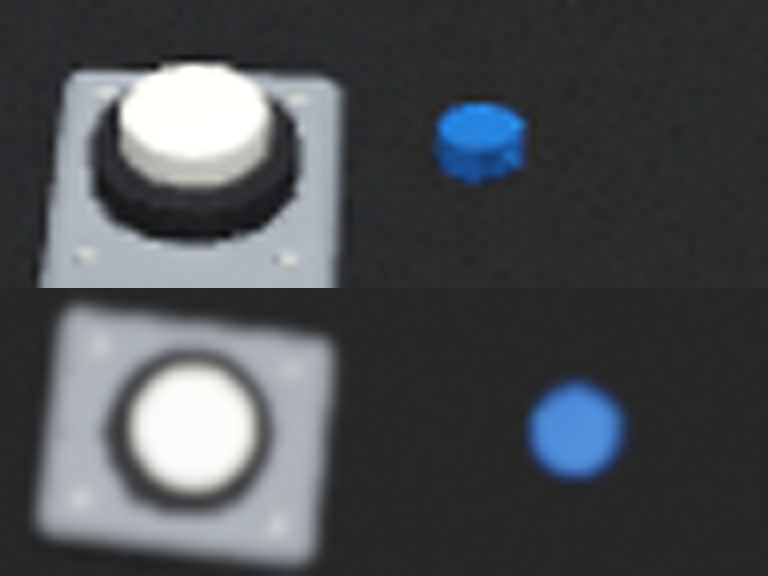

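View pics/c5.png

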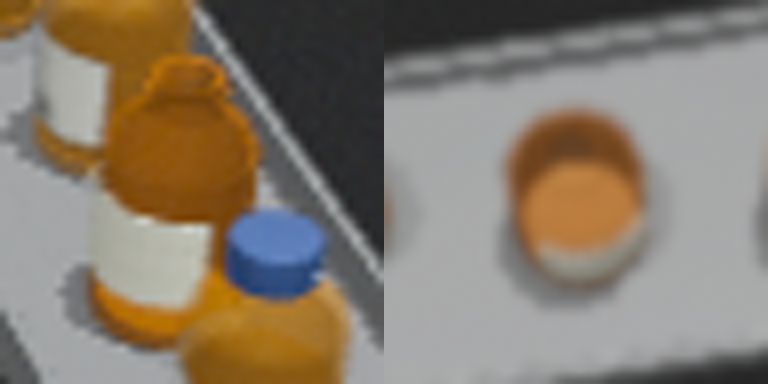

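The crops confirm it. The bottle third from the left in the top view has a bare, hollow mouth, while the other three have blue caps. The black bottles and the yellow box are the look-alikes. Next I'll turn these pixels into positions, using the known heights in each view.

```bash
cat > h.py <<'E'
import numpy as np,pickle
F={n:pickle.load(open(f"{n}0.pkl","rb")) for n in("side","top")}
def ray(n,u,v,z):
    f=F[n];d=f["R"].T@np.linalg.solve(f["K"],[u,v,1]);c=-f["R"].T@f["t"];return c+d*(z-c[2])/d[2]
def proj(n,X):
    f=F[n];p=f["K"]@(f["R"]@np.array(X)+f["t"]);return p[:2]/p[2]
E
python3 - <<'E'
from h import *
np.set_printoptions(precision=4,suppress=True)
for k,z,s,t in(("btn",.047,(250.9,248.4),(309.7,235.9)),("cap",.013,(238.7,175.4),(179.7,240.4)),("mouth",.082,(337.9,183.9),(245.3,149.7))):
    a=ray("side",*s,z);print(k,a,ray("top",*t,z),proj("top",a))
# closed caps top view
for u,v in((178,161.3),(210.7,150.8),(278.7,148.7)): print(ray("top",u,v,.086))
for u,v in((323.3,156-6.8),(326,189.6),):print("black",ray("top",u,v,.082))
E
```

```text
btn [ 0.4415 -0.1373  0.047 ] [ 0.4408 -0.1357  0.047 ] [310.3838 235.6309]
cap [0.4261 0.1786 0.013 ] [0.4251 0.1799 0.013 ] [180.2627 240.0242]
mouth [0.6369 0.0252 0.082 ] [0.6398 0.0246 0.082 ] [245.0197 150.8456]
[0.6048 0.1816 0.086 ]
[0.6331 0.1062 0.086 ]
[ 0.6438 -0.0551  0.086 ]
black [ 0.6474 -0.1627  0.082 ]
black [ 0.5481 -0.1698  0.082 ]
```

The two views agree to 1–3 mm. I'll use button (0.441,-0.1365), mouth (0.638,0.025) and cap (0.4256,0.179). First I'll shut the fingers, move above the button and press it in small steps while watching the force.

```bash
python3 - <<'E'
from workcell import bot
import numpy as np,cv2
bot.command_gripper(0.0)
o=bot.get_obs();print(o["t"],o["grip_width"])
R=[180,0,0]
bot.reach([.441,-.1365,.16],R)
bot.line_to([.441,-.1365,.058],vel=.1)
o=bot.get_obs();print(o["t"],o["ee_pos"],o["ee_rot"],o["ft_force"])
for n in("side","top"):cv2.imwrite(f"pics/{n}1.png",cv2.resize(bot.grab_frame(n)["pixels"][195:285,(205 if n=="side" else 250):][:,:120],None,fx=5,fy=5,interpolation=cv2.INTER_CUBIC))
E
```

```text
1.4417 0.0002742803546507085
4.5833 [ 0.44137467 -0.13662812  0.05841511] [ 1.79984110e+02 -4.62728013e-02 -3.00493455e-05] [-0.02768937 -0.45005423 -0.05507225]
```

View pics/side1.png

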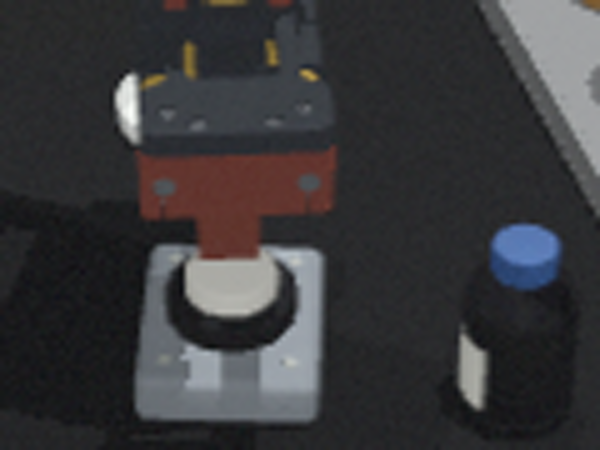

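The shut fingertips (crop (230,257)) are centred just above the white button, so I'll press now.

```bash
python3 - <<'E'
from workcell import bot
import numpy as np
p=[.441,-.1365]
f0=bot.get_obs()["ft_force"][2]
bot.line_to(p+[.050],vel=.03)
z=.050
while z>.037:
    z-=.0007
    bot.line_to(p+[z],vel=.02)
    o=bot.get_obs();f=o["ft_force"][2]-f0
    print(round(o["t"],2),round(z,4),round(o["ee_pos"][2],4),round(f,2))
    if f>8:break
bot.dwell(.2)
o=bot.get_obs();print(o["ee_pos"],o["ft_force"][2]-f0)
bot.line_to(p+[.07],vel=.05)
o=bot.get_obs();print(o["t"],o["ee_pos"],o["ft_force"])
E
```

```text
5.35 0.0493 0.0493 1.14
5.6 0.0486 0.0486 1.42
5.85 0.0479 0.0478 -0.74
6.1 0.0472 0.0472 1.42
6.35 0.0465 0.0465 2.43
6.6 0.0458 0.0458 3.33
6.85 0.0451 0.0451 2.91
7.1 0.0444 0.0444 3.69
7.35 0.0437 0.0437 5.08
7.6 0.043 0.043 4.93
7.85 0.0423 0.0423 5.07
8.1 0.0416 0.0416 4.66
8.35 0.0409 0.0412 10.76
[ 0.4410796  -0.13653696  0.04124124] 10.787703979010315
9.2833 [ 0.44088666 -0.13646584  0.07001222] [-0.64609024 -0.00867043 -0.08313719]
```

The force rose along the spring to about 5 N, then jumped to 10.8 N at the stop (tip z 0.0412), and the button was released. Next I'll go over the mouth, high first.

```bash
python3 - <<'E'
from workcell import bot
import cv2
bot.line_to([.441,-.1365,.2],vel=.2)
f=bot.grab_frame("side")["pixels"]; cv2.imwrite("pics/side2b.png",f)
bot.line_to([.638,.025,.2],vel=.2)
bot.line_to([.638,.025,.104],vel=.1)
o=bot.get_obs();print(o["t"],o["ee_pos"],o["ee_rot"],o["ft_force"])
for n in("side","top"):cv2.imwrite(f"pics/{n}2.png",bot.grab_frame(n)["pixels"])
import numpy as np
s=cv2.imread("pics/side2.png");a=cv2.resize(s[130:250,280:400],None,fx=4,fy=4,interpolation=cv2.INTER_CUBIC)
b=cv2.resize(f[225:285,220:285],(320,480) and (300,277))
c=np.zeros((480,300,3),np.uint8);c[:277]=b
cv2.imwrite("pics/m2.png",np.hstack([a,c]))
E
```

```text
12.6667 [0.63854475 0.02500667 0.10467043] [-1.79999452e+02 -6.91777186e-02  7.76004211e-04] [-0.02928187 -0.39763133 -0.29948814]
```

View pics/m2.png

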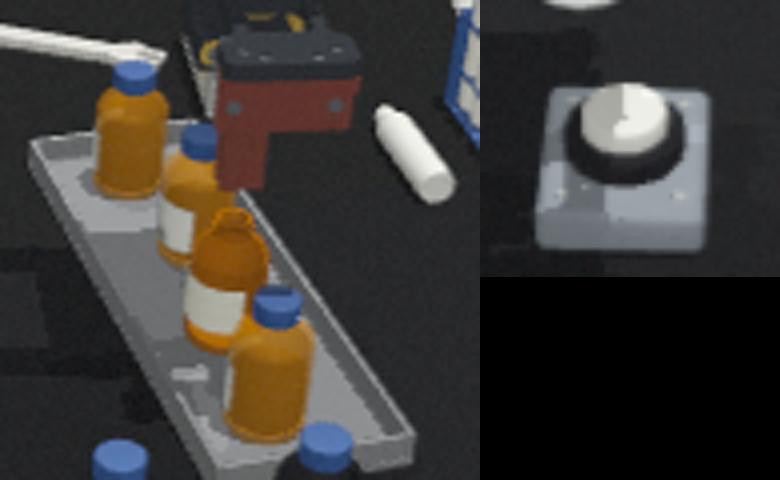

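The fingertips (crop (240,187)) hang centred just above the bare mouth (crop (233,216)). The button is up again. I'll hold there, then move to the cap.

```bash
python3 - <<'E'
from workcell import bot
import cv2,numpy as np
bot.dwell(2.3)
bot.line_to([.638,.025,.2],vel=.15)
bot.line_to([.4256,.179,.2],vel=.2)
bot.line_to([.4256,.179,.035],vel=.1)
bot.dwell(.5)
o=bot.get_obs();print(o["t"],o["ee_pos"],o["ee_rot"],o["ft_force"])
fr={n:bot.grab_frame(n)["pixels"] for n in("side","top")}
cv2.imwrite("pics/side3.png",fr["side"])
a=cv2.resize(fr["side"][130:210,200:280],None,fx=5,fy=5,interpolation=cv2.INTER_CUBIC)
b=cv2.resize(fr["side"][140:280,220:400],(400,311));b=np.vstack([b,np.zeros((89,400,3),np.uint8)])
cv2.imwrite("pics/m3.png",np.hstack([a,b]))
E
```

```text
19.6167 [0.42561554 0.1790283  0.03503715] [-1.79999104e+02 -4.28684620e-03  3.97793331e-03] [-0.13960034 -0.04597575 -0.2253286 ]
```

View pics/m3.png

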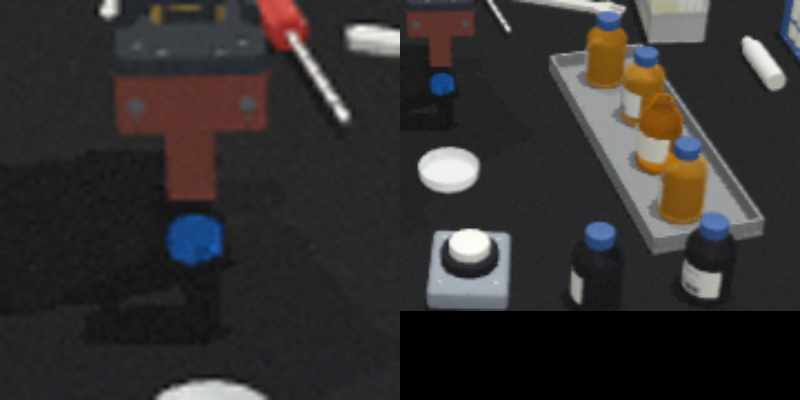

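The fingertips (crop (191,198)) are just above the cap (crop (195,228)). The button is up, the bottles are undisturbed and nothing is in contact, so I'll hand in.

```bash
python3 - <<'E'
from workcell import bot
print(bot.job_done()); print(bot.get_obs()["t"],bot.get_obs()["ee_pos"])
E
```

```text
the job is handed in; nothing more can be done
None
the job is handed in; nothing more can be done
```

I pressed the grey box's call button, pointed at the open bottle, then pointed at the loose cap, and handed the job in at about 20 s of the 48 s allowed. No verdict is reported.

- **Button:** I pressed it with the fingers shut. It went right down to its stop, with about 10.8 N at the stop, and the pictures show it up again afterwards.
- **Open bottle:** This is the third from the left in the top view. I held the fingertips about 2 cm above the middle of its mouth for more than 2 s.
- **Cap:** The arm finished over the loose blue cap with the tips about 22 mm above its top.

In the last side-camera picture the bottles, cap and button looked undisturbed, and the wrist force showed no contact. The bung and tape were not re-checked. The two camera views agreed to 1–3 mm on all three points. After handing in, no further state could be read.

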